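# Switch on the welding bench with the red isolator key

### The arm

A 6-joint arm with a two-finger parallel gripper is mounted at the origin on the work surface. World frame = base frame: x ahead of the robot, y to its left, z up, the work surface at z = 0. Lengths are in mm, angles in rad, forces in N, time in s.
With the tool pointing down it reaches from about 350 to 850 mm from the base axis. Payload 8.1 kg.
Tool frame: the origin (TCP) lies midway between the tips of the shut fingers; the grasp point (between the pads) lies 19 mm behind it; z points along the fingers, y is the direction in which the jaws open and shut (so a half turn about z gives the same grasp; the last joint's range is limited). The gripper opens to 85 mm and grips with 20 to 120 N. Pads are 22 mm wide; open, the fingers measure 114 mm over their backs; the gripper's body (76 mm by 85 mm) begins 54 mm behind the grasp point. The pads swing forward as they close: fully open they stand 13 mm farther back than shut.
Start: joints at [1.132, 0.13, 1.488, -0, 1.523, -0.085], TCP at [207.858, 562.85, 231.292] pointing down, gripper open.
Joint ranges: [-2.96, 2.96], [-0.89, 2.26], [0.02, 2.5], [-1.34, 4.48], [0, 2.73], [-2.66, 2.66]. Speed limits (rad/s): [2.39, 2.39, 2.79, 3.14, 3.14, 3.14].

### API

Orientations are given as a unit quaternion [w, x, y, z].
In Python, from plant import ctrl gives the robot as it stands.
- The arm moves only by the shell command python3 -m creep 'ROWS' [OPENING] [FORCE]. ROWS is a JSON object of lists of equal length, an entry for each row: "travel": the shift along the tool's x, y, z in cm, a list of three; "turn": the turn about the tool's z in rad. In form: {"travel": [[tx, ty, tz], ...], "turn": [turn, ...]}. A call has 1 to 12 rows; each row shifts and turns the commanded pose from where the row before left it, along the tool's axes as they then stand; what a row does not reach is not made up. A row lasts 1/10 s, in which the tool goes at most 50 mm and 8.59 degrees, less where a joint would pass 70% of its speed; a pose out of reach is approached as far as the arm can. A call is refused whole if a number of a shift passes 5 or a number of a turn 0.15, either way. A call with a gripper value outside its range is refused whole. OPENING is the closure in counts, from 0 (fully open) to 255 (shut), set as the call begins (- or left out, the last holds). The fingers move at their own pace and stop on an object; FORCE is the grip in N (left out, the last holds). Time passes only in rows, so rows that do not move let the fingers close. It gives the time, the measured TCP pose, the force and the opening at its end, in the units of the state.
- ctrl.read_state(): the state, without advancing time (a new reading comes with each control period).
- ctrl.read_camera(name): name is "scene" or "top" or "wrist"; returns a dict with "frame" (420x560x3 uint8, red, green, blue), "range_z" (420x560 float32, mm along the optical axis (not along the pixel's ray), 0 where there is no reading), "K" (3x3 intrinsics, pixels), "T" (4x4, takes a point from camera to world coordinates). Camera axes: x right, y up, looking along -z (the intrinsics and any distortion apply to the point x, -y, -z); pixel columns grow to the right and rows downward; lengths in mm; the calibration is good to about 2 mm. A picture is of the moment at which its call begins.
- ctrl.hand_in(): hands the job in, once; it reports no verdict.
The state is a dict: "time_s": time; "qpos": joint angles; "joint_vel": joint speeds; "joint_torque": joint torques, N m; "ee_pos": TCP position; "tcp_rot": TCP orientation; "ft_force": force on the tool from outside, world axes, zero at the start; "ft_torque": the same for the moment, N m; "width": finger opening in mm.
Only numpy, scipy, OpenCV 4.12 (cv2) and the standard library are available. Lean on these libraries where they do the work, as an engineer would, in place of code of your own. Each camera call takes 0.05 s, during which the arm holds its last target.

### The job

Switch on the welding bench's supply: take the red key out of the key rack, push it fully home into the slot of the isolator switch, and then turn it clockwise (seen from above) to its stop at the green mark. Let go and leave the key standing in the switch; leave the blue key where it is.

Things in the scene. Friction and masses are not known exactly. Their poses are not given: they have to be found in the camera images.
- red_key: Red key, 50 g, upright in a fixed aluminium rack (34 mm tall). Origin: blade tip, 8 mm above the bench; z up, y along its width, x its thickness. From the tip up: steel blade 8 (x) x 22 (y) mm to 26 mm (last 6 mm 5 x 18), all sunk in the rack; collar 40 mm across to 31 mm; red grip 12 (x) x 44 (y) mm to 71 mm. Pinch it across x, 55 mm above the tip; lift 35 mm to clear. Same either way round.
- blue_key: Blue key of the same shape, size and axes in the rack's other slot, 90 mm from the red key along the keys' y axis. To be left where it is.
- switch_slot (a point): Centre of the slot's mouth, 102 mm above the bench, on top of the metal drum (red rim, 68 mm across, 30 tall) on a fixed grey box with yellow plate. Turns with the drum: z up, y along the slot, x across. Slot 12 (x) x 26 (y) mm, 28 deep, mouth bevelled 4 mm more all round. Key fully home: collar on the drum, tip 26 mm below this point. The blade has 0.2 rad of play before it drives the drum.
- switch (a joint): Angle of the drum in rad, growing clockwise seen from above: 0 = off (the start, white stripe at the black mark); 1.047 (60 degrees) = on, at its stop, white stripe at the green mark. Turns stiffly (0.06 N m) and stays where it is left.
Mind the look-alikes: they are no part of the job. Of the things that look like the part that bears switch_slot, take the one that is nearest to the robot's base at the start.

How it is judged (in metres and radians):
On the way:
1. the red key is fully home in the slot while the switch is still off (horizontal distance between red_key and switch_slot below 0.01 m and z of red_key in the frame of switch_slot below -0.018 m and angle between red_key's own z axis and vertical below 0.2 rad and value of joint switch below 0.4 rad), for 0.1 s.
At the end, for the whole second after the job is handed in: The red key stands at rest in the switch's slot, tip within 10 mm of the axis and at least 18 mm below the slot's mouth, upright within 0.2 rad; the switch is turned to at least 0.87 rad (within 10 degrees of its stop); the blue key is within 20 mm of where it was (horizontal distance between red_key and switch_slot below 0.01 m and z of red_key in the frame of switch_slot below -0.018 m and angle between red_key's own z axis and vertical below 0.2 rad and value of joint switch above 0.87 rad and linear speed of red_key below 0.02 m/s and distance of blue_key from where it was at the start of the episode below 0.02 m); the robot touches nothing.
It fails at once if the blue key is moved by more than 20 mm (distance of blue_key from where it was at the start of the episode above 0.02 m).
It also fails if it takes over 45 s, if anything falls off the work surface, if the arm or the gripper's body presses on something with over 40 N, if the wrist force passes 120 N, or if a joint passes its speed limit or range.

## Working session

There is one attempt and no reset: what is moved stays moved. The work goes in short steps, Python scripts to look and compute and a shell command to move; the robot and the scene stay as the last step left them, time stands still between calls to the robot, and variables do not carry over. Pictures are saved under pics/ and viewed, and the job is handed in when it is done.

```bash
ls; mkdir -p pics; cat > h.py <<'E'
import numpy as np, cv2
from plant import ctrl
def cam(n,save=None):
    c=ctrl.read_camera(n)
    if save: cv2.imwrite('pics/'+save,cv2.cvtColor(c['frame'],cv2.COLOR_RGB2BGR))
    return c
def ray(c,u,v):
    K=c['K'];T=c['T'];d=np.array([(u-K[0,2])/K[0,0],-(v-K[1,2])/K[1,1],-1.0])
    return T[:3,3],T[:3,:3]@d
def plane(c,u,v,z):
    o,d=ray(c,u,v);return o+d*(z-o[2])/d[2]
def pt(c,u,v):
    o,d=ray(c,u,v);return o+d*float(c['range_z'][int(v),int(u)])
E
python3 - <<'E'
from h import *
for n in ('scene','top','wrist'):
    c=cam(n,n+'0.png');print(n,c['K'].round(1).tolist(),c['T'].round(3).tolist(),[k for k in c])
print(ctrl.read_state())
E
```

```text
pics
scene [[403.6, 0.0, 279.0], [0.0, 403.6, 208.3], [0.0, 0.0, 1.0]] [[0.23, -0.84, 0.492, 982.476], [0.973, 0.199, -0.115, -208.155], [-0.001, 0.505, 0.863, 841.721], [0.0, 0.0, 0.0, 1.0]] ['frame', 'range_z', 'K', 'T']
top [[465.3, 0.0, 277.9], [0.0, 465.3, 209.4], [0.0, 0.0, 1.0]] [[0.024, 0.997, -0.074, 447.479], [-1.0, 0.023, -0.008, -122.972], [-0.007, 0.074, 0.997, 1276.382], [0.0, 0.0, 0.0, 1.0]] ['frame', 'range_z', 'K', 'T']
wrist [[311.0, 0.0, 278.3], [0.0, 311.0, 208.7], [0.0, 0.0, 1.0]] [[0.346, -0.901, -0.262, 141.022], [0.938, 0.332, 0.097, 588.03], [-0.0, -0.279, 0.96, 372.91], [0.0, 0.0, 0.0, 1.0]] ['frame', 'range_z', 'K', 'T']
{'time_s': 0.15, 'qpos': array([ 1.13160881e+00,  1.30989985e-01,  1.48904176e+00,  5.83433493e-06,
        1.52301027e+00, -8.53942924e-02]), 'joint_vel': array([ 0.00155384, -0.0015886 , -0.00169965,  0.00021528,  0.00246897,
        0.00050801]), 'joint_torque': array([ 8.75621954e-04, -5.70060611e+01, -5.01158524e+01, -1.88032991e-04,
        9.71774280e-03,  1.52175284e-05]), 'ee_pos': array([207.66526565, 562.45777179, 230.47710289]), 'tcp_rot': array([-1.90719268e-04,  1.75975562e-01,  9.84394269e-01, -6.99139962e-04]), 'ft_force': array([ 0.1617683 , -0.81361933,  0.28547358]), 'ft_torque': array([-0.02680524,  0.04189928,  0.02117761]), 'width': 85.85638930462676}
```

View pics/scene0.png

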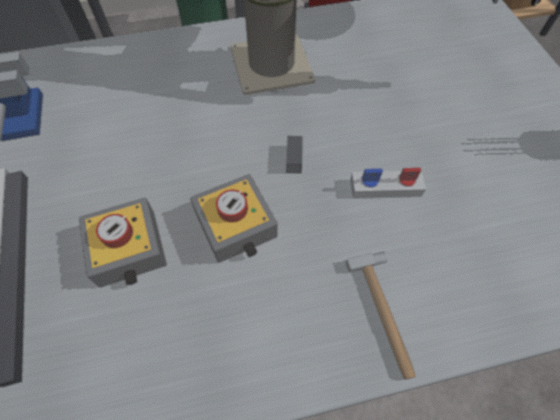

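View pics/top0.png

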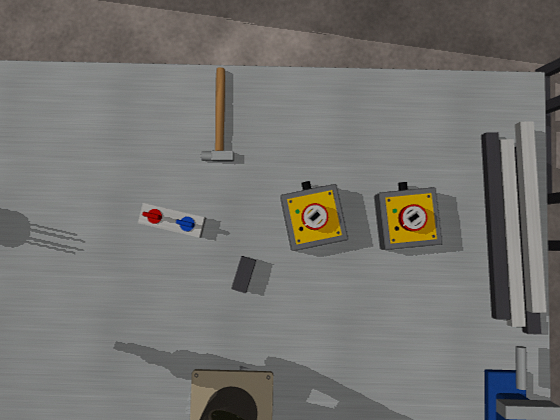

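View pics/wrist0.png

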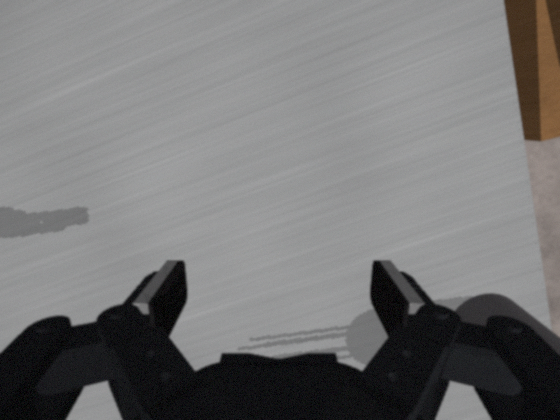

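Scene view: two yellow-plated switches, with drums at scene (232,205) and (114,230), top (315,216) and (413,217). Red key is at top (152,215), blue at (187,223). The base is at about top (231,400), so the switch at top (315,216) looks nearest. I'll measure and confirm that in crops.

```bash
cat > m.py <<'E'
from h import *
t=cam('top');s=cam('scene')
def masks(c):
    hsv=cv2.cvtColor(c['frame'],cv2.COLOR_RGB2HSV)
    red=cv2.inRange(hsv,(0,150,60),(8,255,255))|cv2.inRange(hsv,(172,150,60),(180,255,255))
    blue=cv2.inRange(hsv,(105,150,60),(130,255,255))
    yel=cv2.inRange(hsv,(20,150,100),(35,255,255))
    return dict(red=red,blue=blue,yel=yel)
for n,c in (('top',t),('scene',s)):
    for k,m in masks(c).items():
        N,L,st,ce=cv2.connectedComponentsWithStats(m)
        for i in range(1,N):
            if st[i,4]>25:
                ys,xs=np.where(L==i)
                P=np.array([pt(c,x,y) for x,y in zip(xs,ys)])
                top=P[:,2]>np.percentile(P[:,2],50)
                r=cv2.minAreaRect(np.stack([xs,ys],1).astype(np.float32))
                print(n,k,st[i,4],ce[i].round(1),'med',np.median(P,0).round(1),'zrange',np.percentile(P[:,2],[5,95]).round(1),r)
im=t['frame'][:,:,::-1]
a=cv2.resize(im[175:260,265:455],None,fx=4,fy=4,interpolation=cv2.INTER_CUBIC)
b=cv2.resize(im[190:250,125:245],None,fx=4,fy=4,interpolation=cv2.INTER_CUBIC)
o=np.zeros((580,760,3),np.uint8);o[:340]=a;o[340:,:480]=b
cv2.imwrite('pics/crop1.png',o)
im=s['frame'][:,:,::-1]
a=cv2.resize(im[170:260,185:285],None,fx=4,fy=4,interpolation=cv2.INTER_CUBIC)
b=cv2.resize(im[155:205,345:435],None,fx=4,fy=4,interpolation=cv2.INTER_CUBIC)
o=np.zeros((360,760,3),np.uint8);o[:,:400]=a;o[:200,400:760]=b
cv2.imwrite('pics/crop2.png',o)
E
python3 m.py
```

```text
top red 114 [314.1 216. ] med [ 519.6 -204.3  101.9] zrange [ 96.2 106.1] ((314.7000427246094, 216.10000610351562), (25.491174697875977, 25.491174697875977), 26.56505012512207)
top red 155 [410.1 217.1] med [ 523.4 -439.5  101.1] zrange [ 86.9 104. ] ((412.5, 217.0), (26.0, 27.0), 90.0)
top red 172 [152.7 215.4] med [514.3 216.5  41.7] zrange [35.6 80.7] ((152.0, 215.5), (13.0, 18.0), 90.0)
top blue 171 [185.5 223.2] med [495.6 129.   41.4] zrange [35.8 81.3] ((184.5, 223.5), (13.0, 17.0), 90.0)
top blue 943 [498.8 389.7] med [  88.4 -690.5   28.9] zrange [22.7 33.3] ((505.0, 395.5), (47.0, 40.0), 90.0)
top yel 1528 [313.9 217.1] med [ 515.9 -205.9   72. ] zrange [68. 76.] ((313.9223937988281, 216.76597595214844), (46.58182144165039, 46.49540328979492), 78.36637115478516)
top yel 1476 [409.9 218.1] med [ 519.  -450.9   71.7] zrange [67.8 75.5] ((410.6585388183594, 217.9268341064453), (47.04383087158203, 46.822967529296875), 83.6598129272461)
scene red 83 [321.6   1.6] med [-851.   436.1 -389.8] zrange [-488.9 -246.4] ((324.5, 2.0), (4.0, 31.0), 90.0)
```

View pics/crop1.png

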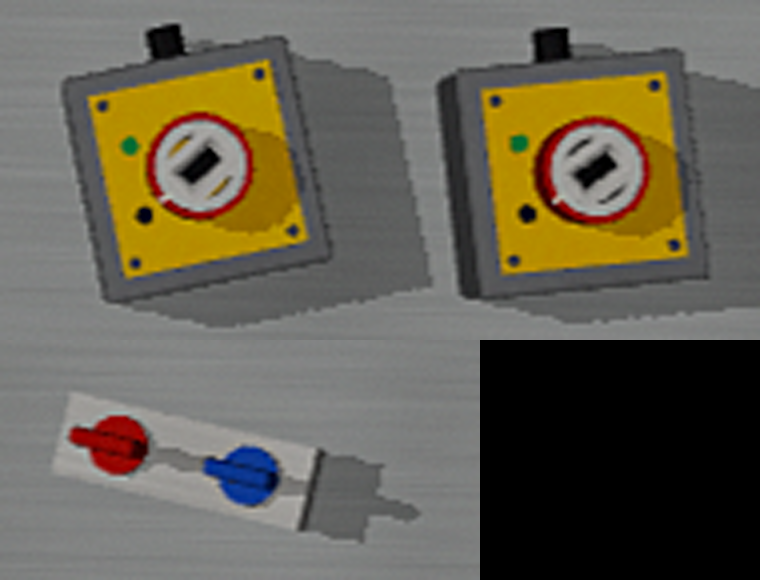

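View pics/crop2.png

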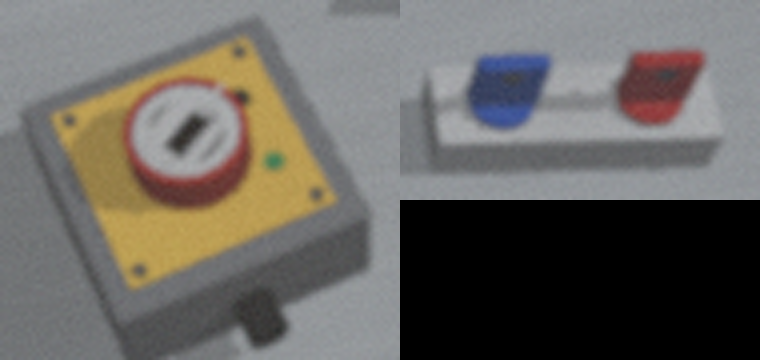

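Candidates for the switch: A at top (315,216), about 555 mm from the base, and B at top (413,217), about 685 mm. A is nearest and the crop confirms it has a slot, stripe by the black mark and yellow plate. The crop also shows the red key at the left end of the rack (collar at crop (118,445)) and blue to its right.

Next I'll measure both from two views: key collars, grip top and slot.

```bash
cat > m2.py <<'E'
from h import *
t=cam('top');s=cam('scene')
def tri(u1,u2):
    o1,d1=ray(t,*u1);o2,d2=ray(s,*u2);d1=d1/np.linalg.norm(d1);d2=d2/np.linalg.norm(d2)
    A=np.stack([d1,-d2],1);x,*_=np.linalg.lstsq(A,o2-o1,rcond=None)
    p,q=o1+d1*x[0],o2+d2*x[1];return ((p+q)/2).round(1),np.linalg.norm(p-q).round(1)
# slot dark blob, drum top white
for n,c,(x0,x1,y0,y1) in (('top',t,(303,327,205,228)),('scene',s,(219,246,190,219))):
    g=cv2.cvtColor(c['frame'],cv2.COLOR_RGB2GRAY)[y0:y1,x0:x1]
    m=(g<70).astype(np.uint8)
    N,L,st,ce=cv2.connectedComponentsWithStats(m)
    for i in range(1,N):
        if st[i,4]>8:
            ys,xs=np.where(L==i);P=np.array([plane(c,x+x0,y+y0,102) for x,y in zip(xs,ys)])[:,:2]
            w,v=np.linalg.eigh(np.cov(P.T))
            print(n,st[i,4],ce[i]+[x0,y0],'world102',P.mean(0).round(1),'long axis deg',np.degrees(np.arctan2(v[1,1],v[0,1])).round(1),w.round(1))
# key collars in top: saturated colour at z<50
hsvt=cv2.cvtColor(t['frame'],cv2.COLOR_RGB2HSV);hsvs=cv2.cvtColor(s['frame'],cv2.COLOR_RGB2HSV)
for nm,hs in (('red',((0,8),(172,180))),('blue',((105,130),))):
  for n,c,h,(x0,x1,y0,y1) in (('top',t,hsvt,(135,215,195,245)),('scene',s,hsvs,(345,430,155,200))):
    m=sum(cv2.inRange(h,(a,100,40),(b,255,255)) for a,b in hs);M=np.zeros_like(m);M[y0:y1,x0:x1]=m[y0:y1,x0:x1]
    ys,xs=np.where(M>0);P=np.array([pt(c,x,y) for x,y in zip(xs,ys)])
    hi=P[:,2]>68;lo=(P[:,2]>30)&(P[:,2]<46)
    print(nm,n,len(xs),'hi',hi.sum(),P[hi].mean(0).round(1) if hi.any() else '', 'hi px',xs[hi].mean().round(1),ys[hi].mean().round(1),
      'lo circle',cv2.minEnclosingCircle(np.stack([xs[lo],ys[lo]],1).astype(np.float32)), 'lo z',np.median(P[lo,2]).round(1))
    if n=='top':
        cc,_=cv2.minEnclosingCircle(np.stack([xs[lo],ys[lo]],1).astype(np.float32));print('  collar world',plane(c,*cc,39).round(1))
        q=np.array([plane(c,x,y,79) for x,y in zip(xs[hi],ys[hi])])
        if hi.any():print('  top grip@79',q.mean(0).round(1), cv2.minAreaRect(q[:,:2].astype(np.float32)))
E
python3 m2.py
```

```text
top 17 [305.58823529 208.35294118] world102 [ 539.  -183.3] long axis deg 139.9 [ 2.3 72.6]
top 16 [323.25  207.625] world102 [ 541.9 -227.9] long axis deg 46.3 [ 3.  60.3]
top 48 [314.64583333 216.        ] world102 [ 520.1 -206.5] long axis deg 130.9 [12.8 52.5]
top 15 [323.06666667 224.66666667] world102 [ 498.7 -228.2] long axis deg 132.7 [ 2.3 52.8]
top 9 [308.11111111 226.44444444] world102 [ 493.3 -190.5] long axis deg 74.5 [ 2.  17.9]
scene 24 [231.375      202.95833333] world102 [ 525.  -205.3] long axis deg 132.4 [ 3.9 30.4]
scene 37 [227.24324324 216.83783784] world102 [ 556.5 -219.6] long axis deg 69.2 [  5.2 104.7]
red top 195 hi 77 [513.2 212.3  93.1] hi px 150.2 215.1 lo circle ((154.0, 216.0), 7.280210018157959) lo z 38.7
  collar world [513.9 217.4  39. ]
  top grip@79 [513.8 216.4  79. ] ((510.3927307128906, 217.33926391601562), (43.5619010925293, 18.729141235351562), 77.37520599365234)
red scene 176 hi 74 [518.6 216.8  76.8] hi px 411.4 170.3 lo circle ((407.5, 180.5), 6.670932292938232) lo z 39.3
blue top 186 hi 76 [495.  125.5  93.3] hi px 183.9 223.1 lo circle ((186.8076934814453, 223.5), 7.347161293029785) lo z 38.4
  collar world [496. 129.  39.]
  top grip@79 [495.4 128.3  79. ] ((495.8221740722656, 128.68980407714844), (42.65689468383789, 17.179466247558594), 62.97922134399414)
blue scene 204 hi 80 [500.1 128.9  76.8] hi px 372.8 171.1 lo circle ((370.5, 181.5), 6.670932292938232) lo z 38.8
```

```bash
python3 -m creep '{"travel": [[0,0,0],[0,0,0],[0,0,0],[0,0,0],[0,0,0],[0,0,0],[0,0,0],[0,0,0],[0,0,0],[0,0,0]], "turn": [0.142,0.142,0.142,0.142,0.142,0.142,0.142,0.142,0.142,0.142]}' 0 40
python3 -m creep '{"travel": [[-2.5,3.3,0],[-2.5,3.3,0],[-2.5,3.3,0],[-2.5,3.3,0],[-2.5,3.3,0],[-2.5,3.3,0],[-2.5,3.3,0],[-2.5,3.3,0],[-2.5,3.3,0],[-2.5,3.3,0],[-2.5,3.3,0],[0,0,0]], "turn": [0,0,0,0,0,0,0,0,0,0,0,0]}'
cat > w.py <<'E'
from h import *
import sys
c=cam('wrist',sys.argv[1])
s=ctrl.read_state();w,x,y,z=s['tcp_rot']
from scipy.spatial.transform import Rotation as R
M=R.from_quat([x,y,z,w]).as_matrix()
print('t',s['time_s'],'tcp',s['ee_pos'].round(1),'yaw(toolY)deg',np.degrees(np.arctan2(M[1,1],M[0,1])).round(2),'tilt',np.degrees(np.arccos(-M[2,2])).round(2),'w',round(s['width'],1),'F',s['ft_force'].round(1),'q',s['qpos'].round(2))
E
python3 w.py w1.png
```

```text
time_s: 1.35
ee_pos: [207.8, 562.8, 231.2]
tcp_rot: [0.0, 0.777, 0.63, -0.0]
ft_force: [0.5, -1.2, 1.0]
width: 85.4
time_s: 2.55
ee_pos: [510.6, 216.4, 231.2]
tcp_rot: [0.001, 0.777, 0.63, -0.0]
ft_force: [-0.8, -0.3, -0.4]
width: 85.7
t 2.6 tcp [509.2 218.3 231.1] yaw(toolY)deg -11.85 tilt 0.02 w 85.6 F [ 0.  -0.4 -0.5] q [ 0.31  0.01  1.62 -0.    1.52  0.52]
```

View pics/w1.png

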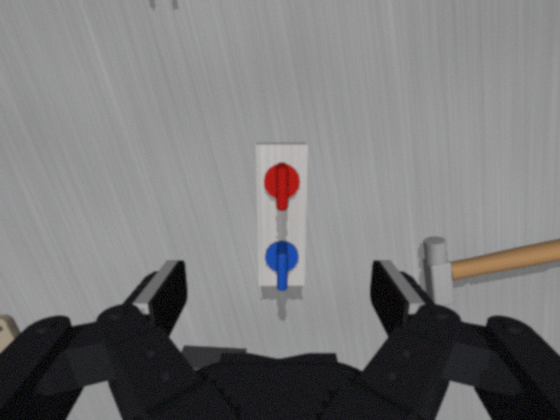

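Wrist view: red key at px (282,185), blue at (282,260), and the rack aligned with the image columns. I'll measure here and compare with the top view.

```bash
cat > mk.py <<'E'
from h import *
c=cam('wrist')
h=cv2.cvtColor(c['frame'],cv2.COLOR_RGB2HSV);f=c['frame'].astype(int)
for nm,hs in (('red',((0,8),(172,180))),('blue',((105,130),))):
    m=sum(cv2.inRange(h,(a,120,40),(b,255,255)) for a,b in hs)
    N,L,st,ce=cv2.connectedComponentsWithStats(m);i=1+np.argmax(st[1:,4])
    ys,xs=np.where(L==i);P=np.array([pt(c,x,y) for x,y in zip(xs,ys)])
    lo=(P[:,2]<46)&(P[:,2]>30);hi=P[:,2]>70
    cc,r=cv2.minEnclosingCircle(np.stack([xs[lo],ys[lo]],1).astype(np.float32))
    q=np.array([plane(c,x,y,79)[:2] for x,y in zip(xs[hi],ys[hi])]).astype(np.float32)
    print(nm,'collar px',cc,r,'world@39',plane(c,*cc,39).round(1),'z',np.median(P[lo,2]).round(1),'gripTop n',len(q),'px',xs[hi].mean().round(1),ys[hi].mean().round(1),'z',np.median(P[hi,2]).round(1),'depth mean',P[hi].mean(0).round(1),'rect@79',cv2.minAreaRect(q) if len(q) else '')
E
python3 mk.py
```

```text
red collar px (283.1679992675781, 182.87216186523438) 17.415761947631836 world@39 [515.  221.4  39. ] z 38.9 gripTop n 526 px 283.9 188.7 z 78.2 depth mean [515.5 223.8  80.6] rect@79 ((510.7567443847656, 223.83148193359375), (43.60066604614258, 21.230518341064453), 78.77679443359375)
blue collar px (283.07464599609375, 257.70361328125) 15.978105545043945 world@39 [496.9 133.9  39. ] z 38.7 gripTop n 405 px 283.7 270.9 z 78.1 depth mean [498.  139.2  82.7] rect@79 ((496.43182373046875, 138.68258666992188), (21.406883239746094, 49.77775955200195), 1.6372979879379272)
```

```bash
python3 -m creep '{"travel": [[0.2,0.2,3],[0.2,0.3,3],[0,0,2],[0,0,0],[0,0,0],[0,0,0]], "turn": [-0.01,0,0,0,0,0]}'
python3 w.py w2.png; python3 mk.py
```

```text
time_s: 3.25
ee_pos: [514.3, 224.2, 153.3]
tcp_rot: [0.0, 0.772, 0.636, 0.001]
ft_force: [0.8, 0.5, 0.8]
width: 86.0
t 3.3 tcp [514.5 224.1 153.4] yaw(toolY)deg -11.02 tilt 0.18 w 85.3 F [-0.3 -0.8  0.5] q [0.32 0.07 1.69 0.   1.37 0.51]
red collar px (279.5, 208.5) 22.192440032958984 world@39 [515.1 221.6  39. ] z 38.8 gripTop n 855 px 280.0 220.4 z 78.2 depth mean [515.6 223.6  78.4] rect@79 ((515.5138549804688, 222.93014526367188), (43.34662628173828, 11.81893539428711), 78.69313049316406)
blue collar px (278.11712646484375, 299.93829345703125) 20.11732292175293 world@39 [496.9 134.1  39. ] z 38.7 gripTop n 648 px 278.4 322.7 z 78.0 depth mean [498.1 139.4  80.9] rect@79 ((496.9243469238281, 141.55548095703125), (54.884315490722656, 20.424732208251953), 76.4408950805664)
```

View pics/w2.png

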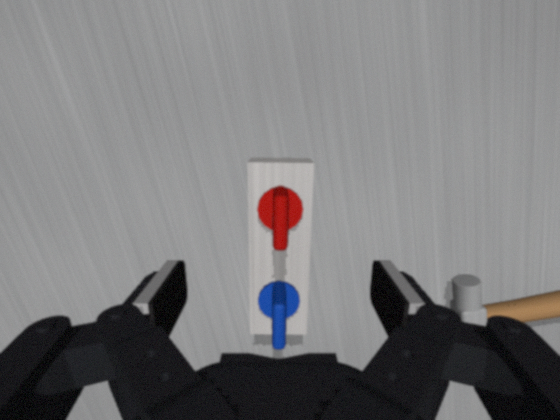

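The two wrist heights agree: key axis at about (515.3, 222), grip top z 78–79, collar z 39, yaw within 0.3°. Now the descent, TCP to z 44, so the grasp point is at 63.

```bash
python3 -m creep '{"travel": [[-0.2,0.1,2.5],[0,0,2.5],[0,0,2.5],[0,0,2],[0,0,1.4],[0,0,0],[0,0,0],[0,0,0]], "turn": [0,0,0,0,0,0,0,0]}'; python3 w.py w3.png
```

```text
time_s: 4.15
ee_pos: [515.5, 221.5, 44.0]
tcp_rot: [0.0, 0.772, 0.636, 0.001]
ft_force: [-0.3, 0.5, -0.0]
width: 85.3
t 4.2 tcp [515.5 221.5  44. ] yaw(toolY)deg -11.06 tilt 0.15 w 85.2 F [0.1 0.1 0.6] q [0.31 0.2  1.77 0.   1.17 0.51]
```

View pics/w3.png

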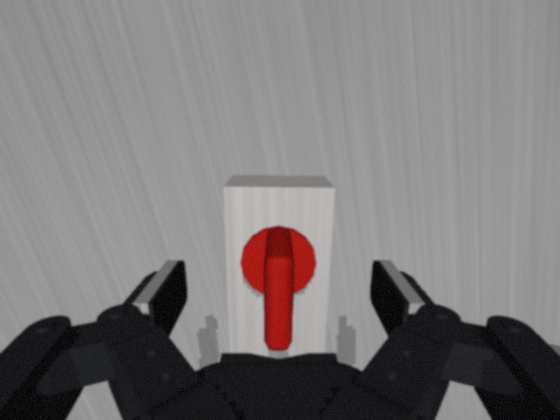

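The key's grip is centred between the jaws (px 278 against finger edges at 186 and 372). Closing.

```bash
python3 -m creep '{"travel": [[0,0,0],[0,0,0],[0,0,0],[0,0,0],[0,0,0],[0,0,0],[0,0,0],[0,0,0]], "turn": [0,0,0,0,0,0,0,0]}' 255 80; python3 mk.py; python3 w.py w4.png
```

```text
time_s: 5.0
ee_pos: [514.4, 221.1, 42.4]
tcp_rot: [0.0, 0.772, 0.636, 0.0]
ft_force: [0.2, 0.8, 2.0]
width: 10.8
red collar px (278.0, 254.5) 36.08679962158203 world@39 [514.9 226.3  39. ] z 38.8 gripTop n 2896 px 278.3 299.0 z 78.2 depth mean [514.8 225.1  78.5] rect@79 ((513.3482666015625, 227.17221069335938), (50.42536926269531, 16.90572166442871), 75.0865249633789)
t 5.1 tcp [514.4 221.2  42.4] yaw(toolY)deg -11.06 tilt 0.02 w 11.2 F [-0.3  1.6  2.7] q [0.31 0.2  1.78 0.   1.17 0.51]Traceback (most recent call last):
  File "mk.py", line 6, in <module>
    N,L,st,ce=cv2.connectedComponentsWithStats(m);i=1+np.argmax(st[1:,4])
                                                      ~~~~~~~~~^^^^^^^^^^
    return _wrapfunc(a, 'argmax', axis=axis, out=out, **kwds)
    return bound(*args, **kwds)
ValueError: attempt to get argmax of an empty sequence
```

```bash
python3 -m creep '{"travel": [[0,0,-1],[0,0,-1.5],[0,0,-2],[0,0,-2.5],[0,0,-3],[0,0,-3],[0,0,-3],[0,0,-1],[0,0,0]], "turn": [0,0,0,0,0,0,0,0,0]}'; python3 w.py w5.png; python3 -c "
from h import *
cam('scene','s5.png')"
```

```text
time_s: 6.0
ee_pos: [515.4, 221.5, 215.1]
tcp_rot: [0.001, 0.772, 0.636, 0.002]
ft_force: [0.0, -0.4, -0.8]
width: 11.1
t 6.05 tcp [514.4 221.2 212.9] yaw(toolY)deg -11.06 tilt 0.07 w 10.8 F [ 0.3 -0.3 -1.4] q [0.31 0.03 1.63 0.   1.48 0.51]
```

View pics/w5.png

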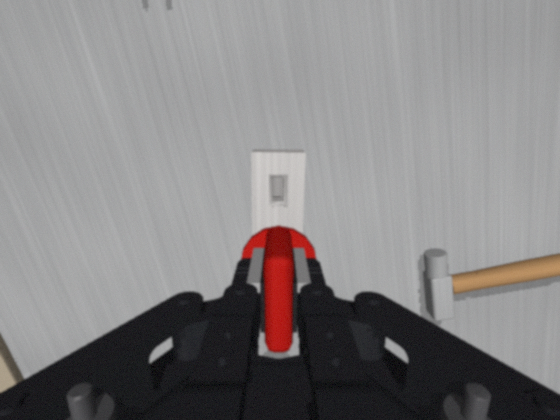

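View pics/s5.png

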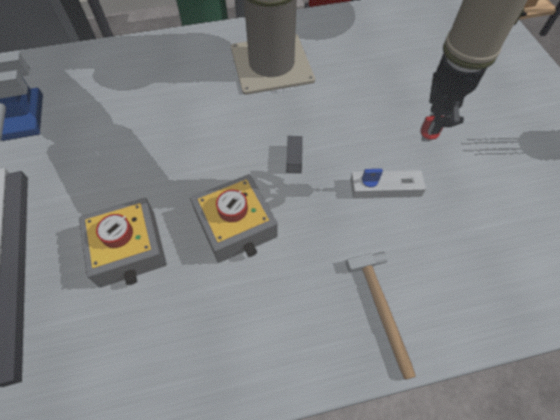

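The key is out, the blue key is still in the rack, and the empty slot shows at wrist (278,187). Now I'll turn to the slot's direction and travel to a viewing pose about 50 mm short of the switch.

```bash
python3 -m creep '{"travel": [[0,0,0],[0,0,0],[0,0,0],[0,0,0],[0,0,0],[0,0,0],[0,0,0],[0,0,0]], "turn": [-0.131,-0.131,-0.131,-0.131,-0.131,-0.131,-0.131,0]}'
python3 -m creep '{"travel": [[-2,-1.5,0],[-3,-2.3,0],[-3.5,-2.6,0],[-3.7,-2.7,0],[-3.8,-2.8,0],[-3.8,-2.8,0],[-3.8,-2.8,0],[-3.8,-2.8,0],[-3.5,-2.6,0],[-3,-2.3,0],[-2,-1.6,0],[-1.5,-1,0]], "turn": [0,0,0,0,0,0,0,0,0,0,0,0]}'
python3 -m creep '{"travel": [[0,0,0],[0,0,0]], "turn": [0,0]}'
python3 w.py w6.png
```

```text
time_s: 6.9
ee_pos: [513.0, 220.7, 209.8]
tcp_rot: [-0.002, 0.41, 0.912, -0.001]
ft_force: [0.6, 0.6, -0.4]
width: 11.2
time_s: 8.1
ee_pos: [552.7, -245.0, 210.6]
tcp_rot: [-0.001, 0.413, 0.911, -0.0]
ft_force: [-0.1, -0.3, -0.9]
width: 11.0
time_s: 8.3
ee_pos: [553.5, -242.6, 211.4]
tcp_rot: [-0.001, 0.412, 0.911, 0.0]
ft_force: [-1.0, 0.5, 0.0]
width: 11.2
t 8.35 tcp [ 553.6 -242.1  211.6] yaw(toolY)deg 41.45 tilt 0.08 w 11.1 F [-0.1  0.6 -0.7] q [-0.5   0.15  1.5   0.    1.49 -1.22]
```

View pics/w6.png

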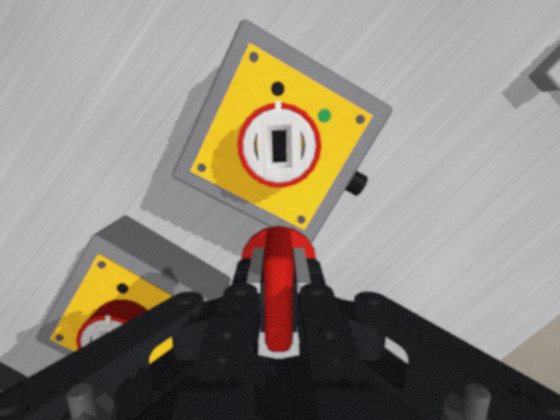

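Wrist view: chosen drum at (280,145), slot nearly parallel to the image columns, white stripe pointing at the black mark (278,89), green mark at (324,116). I'll measure the drum rim and slot edges here and compare with the top view.

```bash
cat > ms.py <<'E'
from h import *
import sys
c=cam('wrist');x0,x1,y0,y1=map(int,sys.argv[1:5])
f=c['frame'][y0:y1,x0:x1];g=cv2.cvtColor(f,cv2.COLOR_RGB2GRAY);hsv=cv2.cvtColor(f,cv2.COLOR_RGB2HSV)
def rep(nm,m,z):
    N,L,st,ce=cv2.connectedComponentsWithStats(m);i=1+np.argmax(st[1:,4])
    ct,_=cv2.findContours((L==i).astype(np.uint8),cv2.RETR_EXTERNAL,cv2.CHAIN_APPROX_NONE)
    ct=max(ct,key=len)[:,0]+[x0,y0];P=np.array([plane(c,u,v,z)[:2] for u,v in ct]).astype(np.float32)
    (cx,cy),r=cv2.minEnclosingCircle(P);R=cv2.minAreaRect(P)
    print(nm,st[i,4],'px',(ct.min(0)+ct.max(0))/2,'circle',round(cx,1),round(cy,1),'r',round(r,1),'rect',np.round(R[0],1),np.round(R[1],1),round(R[2],1))
    if len(P)>5:
        E=cv2.fitEllipse(P);print('   ell',np.round(E[0],1),np.round(E[1],1))
    return L==i
red=cv2.inRange(hsv,(0,120,60),(8,255,255))|cv2.inRange(hsv,(172,120,60),(180,255,255))
rep('red rim',red,102)
d=(g<60).astype(np.uint8);rep('slot dark',d,102)
w=((hsv[...,1]<50)&(g>150)).astype(np.uint8);L=rep('white',w,102)
ys,xs=np.where(L);print('white z',np.median([pt(c,x+x0,y+y0)[2] for x,y in zip(xs,ys)]).round(1))
cv2.imwrite('pics/'+sys.argv[5],cv2.resize(f[:,:,::-1],None,fx=5,fy=5,interpolation=cv2.INTER_CUBIC))
E
python3 ms.py 230 330 95 195 c6.png
```

```text
red rim 1037 px [278.5 144.5] circle 520.7 -203.8 r 32.9 rect [ 520.7 -203.5] [64.9 65.1] 41.5
   ell [ 520.8 -203.8] [62.3 62.6]
slot dark 361 px [278. 146.] circle 520.8 -203.6 r 12.3 rect [ 520.5 -203.8] [ 9.5 23.5] 41.8
   ell [ 520.5 -203.4] [10.1 29. ]
white 3429 px [278.5 141.5] circle 519.2 -201.7 r 31.0 rect [ 520.7 -203.6] [56.7 56.6] 87.3
   ell [ 520.5 -203.4] [56.  57.8]
white z 101.6
```

View pics/c6.png

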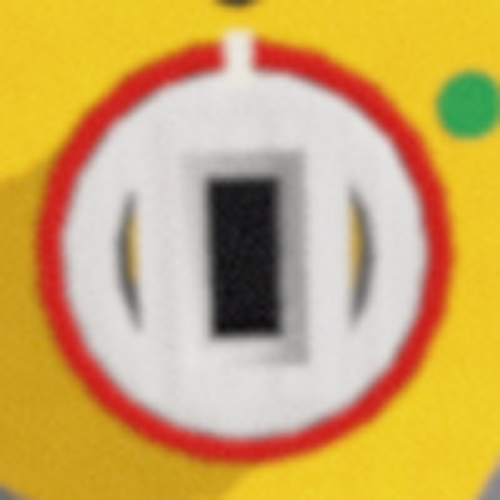

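Slot centre by three fits: (520.7, −203.7), yaw 41.7°, height 101.6. The top view gave (520.1, −206.5). Allowing for the bias seen at the grasp, the TCP target is about (520.8, −204.7). I'll move over it and down to a tip 14 mm above the mouth.

```bash
python3 -m creep '{"travel": [[1.2,0,0],[1.3,0,0],[1.3,0,0],[1.2,0,0],[0,0,2],[0,0,2],[0,0,2],[0,0,0],[0,0,0],[0,0,0]], "turn": [0,0,0,0,0,0,0,0,0,0]}'
python3 w.py w7.png;python3 -c "
from h import *
c=cam('scene');f=c['frame'][150:260,170:300,::-1];cv2.imwrite('pics/s7.png',cv2.resize(f,None,fx=5,fy=5,interpolation=cv2.INTER_CUBIC))"
```

```text
time_s: 9.4
ee_pos: [521.4, -205.8, 153.9]
tcp_rot: [0.001, 0.411, 0.912, -0.0]
ft_force: [-0.9, -0.1, -0.1]
width: 11.0
t 9.45 tcp [ 521.5 -206.   154. ] yaw(toolY)deg 41.5 tilt 0.15 w 11.0 F [-0.1  0.6 -0.3] q [-0.47  0.07  1.69 -0.    1.37 -1.19]
```

View pics/s7.png

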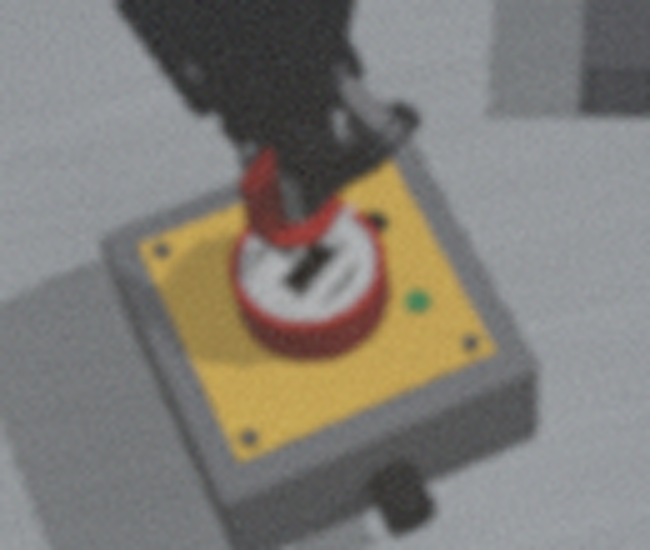

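View pics/w7.png

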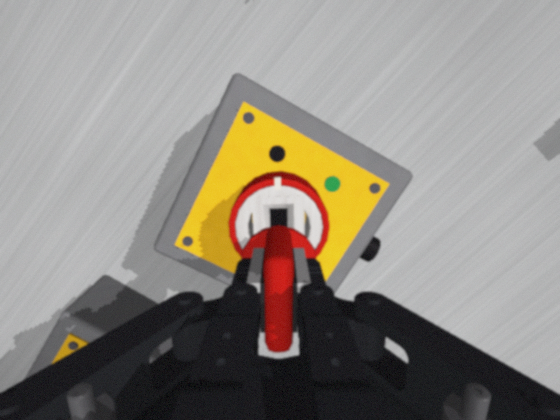

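Scene crop: key stands above the drum with its blade line on the slot. The wrist view shows slot and key on the same column (278). I'll correct by +1.5 mm in tool x and begin inserting.

```bash
python3 -m creep '{"travel": [[0.15,0.03,0.8],[0,0,0.6],[0,0,0.4],[0,0,0.4],[0,0,0.4],[0,0,0],[0,0,0]], "turn": [0,0,0,0,0,0,0]}'; python3 w.py w8.png
```

```text
time_s: 10.2
ee_pos: [519.8, -204.5, 126.2]
tcp_rot: [-0.0, 0.411, 0.912, -0.0]
ft_force: [-0.2, -0.7, 0.1]
width: 10.9
t 10.25 tcp [ 519.9 -204.5  126.4] yaw(toolY)deg 41.48 tilt 0.01 w 10.9 F [ 0.7 -1.  -0.5] q [-0.47  0.09  1.72 -0.    1.32 -1.19]
```

Tip is 10 mm below the mouth with no contact force. Continuing to home, 16 mm more.

```bash
python3 -m creep '{"travel": [[0,0,0.4],[0,0,0.4],[0,0,0.3],[0,0,0.2],[0,0,0.2],[0,0,0],[0,0,0],[0,0,0]], "turn": [0,0,0,0,0,0,0,0]}'; python3 w.py w9.png;python3 -c "
from h import *
c=cam('scene');f=c['frame'][150:260,170:300,::-1];cv2.imwrite('pics/s9.png',cv2.resize(f,None,fx=5,fy=5,interpolation=cv2.INTER_CUBIC))"
```

```text
time_s: 11.05
ee_pos: [519.9, -204.5, 111.5]
tcp_rot: [0.0, 0.411, 0.912, -0.0]
ft_force: [-0.1, 0.2, 0.1]
width: 11.4
t 11.1 tcp [ 520.  -204.5  111.5] yaw(toolY)deg 41.48 tilt 0.02 w 11.2 F [ 0.5 -0.2 -0.9] q [-0.47  0.11  1.74 -0.    1.3  -1.19]
```

View pics/s9.png

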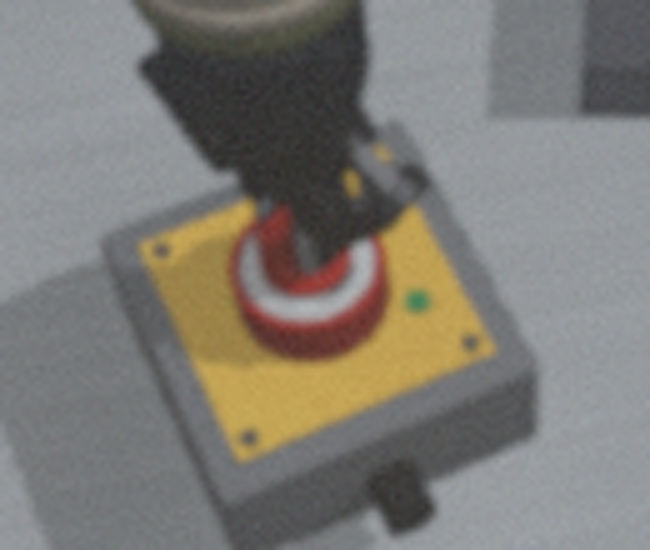

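View pics/w9.png

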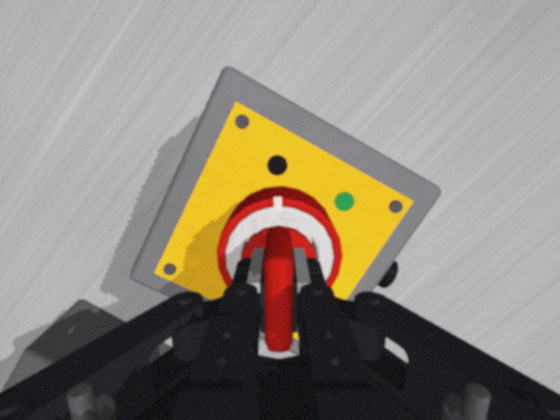

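Collar sits concentric on the drum, tip about 25 mm deep, stripe still at the black mark. A small push to seat it.

```bash
python3 -m creep '{"travel": [[0,0,0.1],[0,0,0.1],[0,0,0],[0,0,0]], "turn": [0,0,0,0]}'
```

```text
time_s: 11.55
ee_pos: [520.1, -204.6, 110.4]
tcp_rot: [0.0, 0.411, 0.912, -0.0]
ft_force: [-3.4, 1.5, 7.4]
width: 11.3
```

Contact at TCP z 110.4 (7 N), so it is home. Now I'll turn clockwise (positive tool z), in two parts.

```bash
python3 -m creep '{"travel": [[0,0,-0.05],[0,0,0],[0,0,0],[0,0,0],[0,0,0],[0,0,0],[0,0,0],[0,0,0],[0,0,0],[0,0,0],[0,0,0],[0,0,0]], "turn": [0.1,0.1,0.1,0.1,0.1,0.1,0.1,0.1,0.1,0.1,0,0]}'; python3 w.py w10.png; python3 -c "
from h import *
print(ctrl.read_state()['ft_torque'])"
```

```text
time_s: 12.75
ee_pos: [521.0, -204.5, 110.5]
tcp_rot: [0.001, 0.797, 0.604, 0.001]
ft_force: [4.8, 1.4, -0.5]
width: 10.6
t 12.8 tcp [ 521.  -204.5  110.5] yaw(toolY)deg -15.61 tilt 0.15 w 11.0 F [ 5.2  1.2 -0.2] q [-0.47  0.11  1.74  0.    1.29 -0.19]
[ 0.1969932  -1.0618198   0.06694002]
```

View pics/w10.png

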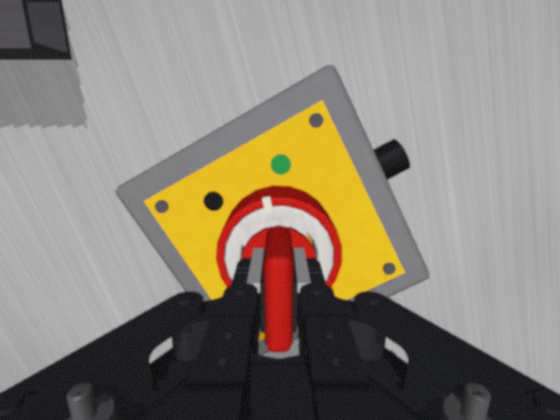

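The drum follows with the expected lag: the stripe (267,203) is between black (213,201) and green (281,163). Continuing to the stop.

```bash
python3 -m creep '{"travel": [[0,0,0],[0,0,0],[0,0,0],[0,0,0],[0,0,0]], "turn": [0.1,0.1,0.05,0,0]}'; python3 w.py w11.png; python3 -c "
from h import *
print(ctrl.read_state()['ft_torque'])"
python3 -m creep '{"travel": [[0,0,0],[0,0,0],[0,0,0]], "turn": [0.03,0.0,0]}';python3 w.py w12.png; python3 -c "
from h import *
print(ctrl.read_state()['ft_torque'])"
```

```text
time_s: 13.3
ee_pos: [521.2, -204.7, 110.5]
tcp_rot: [0.001, 0.866, 0.501, 0.001]
ft_force: [7.2, -0.5, -1.2]
width: 10.9
t 13.35 tcp [ 521.2 -204.7  110.5] yaw(toolY)deg -29.93 tilt 0.18 w 11.0 F [ 7.3 -1.1 -1.2] q [-0.47  0.11  1.74  0.    1.29  0.06]
[-0.11876504 -1.31626227  0.12335521]
time_s: 13.65
ee_pos: [521.3, -204.7, 110.5]
tcp_rot: [0.001, 0.873, 0.488, 0.001]
ft_force: [6.5, -0.9, -1.4]
width: 11.2
t 13.7 tcp [ 521.3 -204.8  110.5] yaw(toolY)deg -31.62 tilt 0.19 w 11.3 F [ 7.6 -1.   0.6] q [-0.47  0.11  1.74  0.    1.29  0.09]
[-0.0901186  -1.26038483  0.46984858]
```

View pics/w12.png

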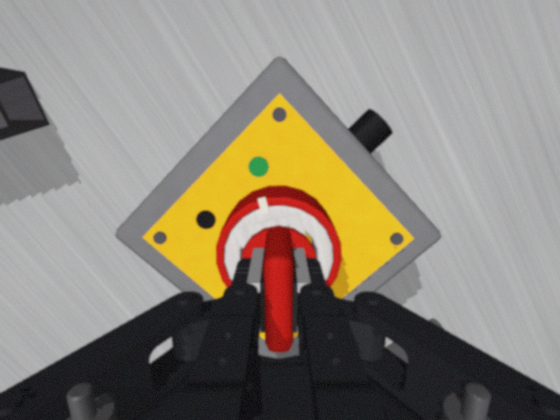

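Torque jumped to 0.47 N m while the stripe is radially in line with the green mark (258,166): it is at the stop. I'll ease off within the play, release and rise.

```bash
python3 -m creep '{"travel": [[0.04,0.07,0],[0,0,0],[0,0,0]], "turn": [-0.06,0,0]}'
python3 -m creep '{"travel": [[0,0,0],[0,0,0],[0,0,0],[0,0,0],[0,0,0],[0,0,0],[0,0,0],[0,0,0],[0,0,0],[0,0,0]], "turn": [0,0,0,0,0,0,0,0,0,0]}' 0
python3 w.py w13.png
```

```text
time_s: 14.0
ee_pos: [521.3, -204.7, 110.4]
tcp_rot: [0.001, 0.859, 0.512, 0.0]
ft_force: [3.8, -0.4, 3.0]
width: 10.8
time_s: 15.0
ee_pos: [520.6, -204.5, 109.8]
tcp_rot: [0.0, 0.859, 0.512, 0.0]
ft_force: [-0.1, 1.1, -0.1]
width: 85.5
t 15.05 tcp [ 520.6 -204.5  109.8] yaw(toolY)deg -28.42 tilt 0.0 w 85.5 F [ 0.3 -0.1 -0.2] q [-0.47  0.11  1.73 -0.    1.29  0.03]
```

View pics/w13.png

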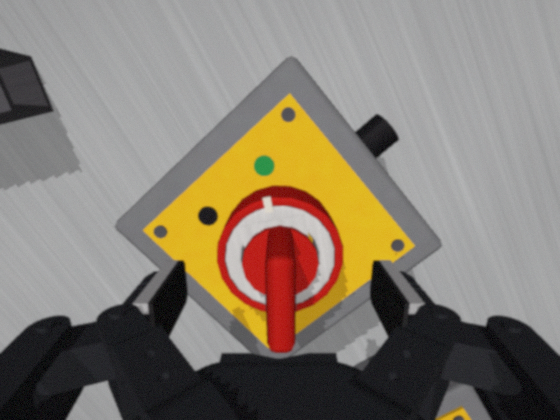

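Fingers are clear, the key stands in the drum, and the stripe (268,203) is on the line to green (264,165). Rising and backing away in tool −x for a clear look.

```bash
python3 -m creep '{"travel": [[0,0,-1.5],[0,0,-2.5],[0,0,-3],[0,0,-3],[0,0,-2],[-2.5,0,0],[-2.5,0,0],[0,0,0],[0,0,0]], "turn": [0,0,0,0,0,0,0,0,0]}'
python3 w.py w14.png; python3 - <<'E'
from h import *
c=cam('wrist');t=cam('top')
cv2.imwrite('pics/c14.png',cv2.resize(c['frame'][:300,130:430,::-1],None,fx=2,fy=2,interpolation=cv2.INTER_CUBIC))
cv2.imwrite('pics/t14.png',t['frame'][:,:,::-1])
h=cv2.cvtColor(c['frame'],cv2.COLOR_RGB2HSV)
def cen(m,a=15):
    N,L,st,ce=cv2.connectedComponentsWithStats(m);return [(st[i,4],ce[i].round(1)) for i in range(1,N) if st[i,4]>a]
print('green',[(a,p,plane(c,*p,72).round(1)) for a,p in cen(cv2.inRange(h,(60,120,60),(85,255,220)))])
m=cv2.inRange(h,(0,120,40),(8,255,255))|cv2.inRange(h,(172,120,40),(180,255,255))
ys,xs=np.where(m>0);P=np.array([pt(c,x,y) for x,y in zip(xs,ys)])
d=np.hypot(P[:,0]-521,P[:,1]+204)<40
hi=d&(P[:,2]>135);co=d&(P[:,2]>104)&(P[:,2]<112)
print('grip top z',np.median(P[hi,2]).round(1),hi.sum(),'collar z',np.median(P[co,2]).round(1),co.sum())
q=np.array([plane(c,x,y,147)[:2] for x,y in zip(xs[hi],ys[hi])]).astype(np.float32)
print(cv2.minAreaRect(q))
ht=cv2.cvtColor(t['frame'],cv2.COLOR_RGB2HSV);mb=cv2.inRange(ht,(105,100,40),(130,255,255));mb[:,300:]=0
ys,xs=np.where(mb>0);P=np.array([pt(t,x,y) for x,y in zip(xs,ys)]);lo=(P[:,2]>30)&(P[:,2]<46)
cc,_=cv2.minEnclosingCircle(np.stack([xs[lo],ys[lo]],1).astype(np.float32));print('blue',plane(t,*cc,39).round(1))
E
```

```text
time_s: 15.95
ee_pos: [496.9, -248.7, 230.8]
tcp_rot: [0.0, 0.859, 0.511, 0.0]
ft_force: [0.4, 1.2, 0.4]
width: 85.3
t 16.0 tcp [ 497.1 -248.3  230.5] yaw(toolY)deg -28.44 tilt 0.04 w 85.2 F [-0.5  0.5 -0.7] q [-0.56  0.01  1.62  0.    1.52 -0.06]
green [(np.int32(87), array([268.6,  91.2]), array([ 534.4, -159.7,   72. ]))]
grip top z 146.3 958 collar z 107.0 916
((500.6150817871094, -292.39141845703125), (226.6494903564453, 43.5164680480957), 79.65999603271484)
blue [496. 129.  39.]
```

View pics/c14.png

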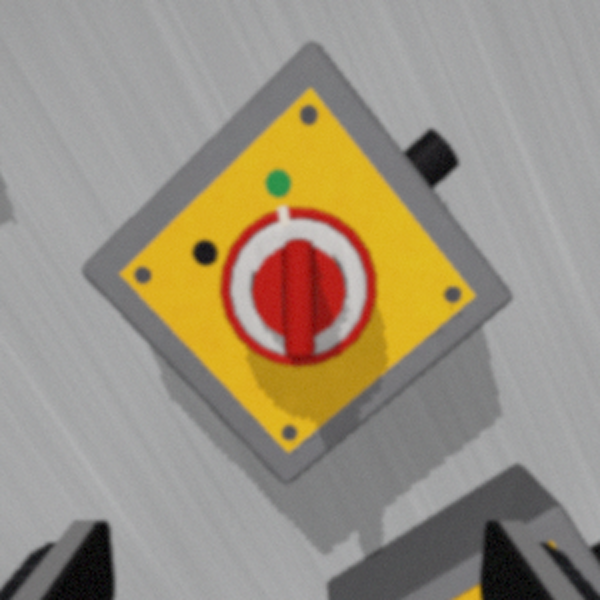

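View pics/t14.png

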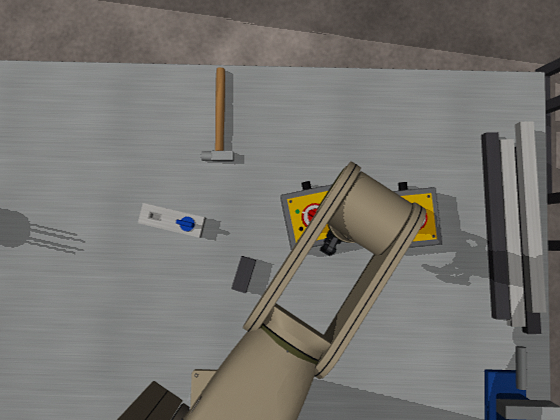

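The last crop shows the key upright in the drum with the stripe at crop (283,215), pointing at green (278,183). The drum's heading changed from about 132° to about 74°, roughly 58°, which is at least the 50° needed. Collar top is at 107 mm, so it is home. The blue key is unmoved at (496.0, 129.0).

```bash
python3 -c "
from plant import ctrl
print(ctrl.hand_in())"
```

```text
the job is handed in; nothing more can be done
None
```

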